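# Show the two-cell node board to the inspection camera

### The arm

A 6-joint arm with a two-finger parallel gripper is mounted at the origin on the work surface. World frame = base frame: x ahead of the robot, y to its left, z up, the work surface at z = 0. Lengths are in mm, angles in rad, forces in N, time in s.
With the tool pointing down it reaches from about 275 to 850 mm from the base axis. Payload 5.2 kg.
Tool frame: the origin (TCP) lies midway between the tips of the shut fingers; the grasp point (between the pads) lies 19 mm behind it; z points along the fingers, y is the line along which they close (so a half turn about z gives the same grasp; the last joint's range is limited). The gripper opens to 85 mm and grips with 20 to 120 N. Pads are 22 mm wide; open, the fingers measure 114 mm over their backs; the gripper's body (76 mm by 85 mm) begins 54 mm behind the grasp point. The pads swing forward as they close: fully open they stand 13 mm farther back than shut.
Start: joints at [0.996, 0.259, 1.535, -0, 1.348, -0.203], TCP at [199.79, 512.434, 231.31] pointing down, gripper open.
Joint ranges: [-3.14, 3.14], [-0.91, 2.08], [0.19, 2.58], [-1.22, 4.36], [0.22, 2.71], [-3.12, 3.12]. Speed limits (rad/s): [2.57, 2.57, 3.14, 3.14, 3.14, 3.14].

### API

Orientations are given as a 3x3 rotation matrix whose columns are the frame's x, y, z axes.
In Python, from station import bot, viewer gives the robot as it stands.
- The arm moves only by the tool step_arm, never from a script. Its argument "rows" is a list of rows, each a list of 7 numbers: the shift along the tool's x, y, z normalised to -1 to 1, where 1 is 0.4 m, then the turn, a rotation vector about the tool's x, y, z normalised to -1 to 1, where 1 is 45 degrees, then the opening, from 0 (shut) to 1 (fully open). A call has 1 to 5 rows; each row is the pose to reach, as a shift and turn from the pose commanded when the call began, along the tool's axes at that moment; what a row does not reach only later rows make up. A row lasts 1/8 s, in which the tool goes at most 62.5 mm and 10.7 degrees, less where a joint would pass 70% of its speed; a pose out of reach is approached as far as the arm can. A call with a number of a shift or a turn outside -1 to 1 is refused whole. A call with a gripper value outside its range is refused whole. The fingers move at their own pace and stop on an object; "squeeze" is the grip in N (left out, the last holds). Time passes only in rows, so rows that repeat a pose let the fingers close. It gives the time, the measured TCP pose, the force, the opening and the grip force at its end, in the units of the state.
- bot.observe(): the state, without advancing time (a new reading comes with each control period).
- viewer.grab_frame(name): name is "side" or "top"; returns a dict with "pixels" (480x640x3 uint8, red, green, blue), "fovy" (degrees; the focal length in pixels is half the picture's height over the tangent of half this angle, whatever the lens; pixels are square), "cx", "cy" (the principal point, pixels), "dist" ([k1, k2, p1, p2, k3] as OpenCV has them; the pictures are not rectified), "extrinsics" (4x4, takes a point from camera to world coordinates). Camera axes: x right, y up, looking along -z (the intrinsics and any distortion apply to the point x, -y, -z); pixel columns grow to the right and rows downward; lengths in mm; the calibration is good to about 2 mm. A picture is of the moment at which its call begins. There is no depth.
- bot.close_job(): hands the job in; it is judged then, once.
The state is a dict: "time_s": time; "q": joint angles; "qvel": joint speeds; "tau": joint torques, N m; "eef_pos": TCP position; "eef_rot": TCP orientation; "wrist_force": force on the tool from outside, world axes, zero at the start; "torque": the same for the moment, N m; "grip_width": opening from 0.0 (shut) to 1.0 (fully open); "grasp_force": force on a finger pad.
Only numpy, scipy, OpenCV 4.12 (cv2) and the standard library are available. Lean on these libraries where they do the work, as an engineer would, in place of code of your own. Each camera call takes 0.05 s, during which the arm holds its last target. There are 200 camera calls.

### The job

Lift the circuit board that carries two battery cells out of the card rack and hold it up to the inspection camera: centred in front of the lens at its 180 mm working distance, cell side squarely facing the lens, right way up with its long edges level. Finish while still holding it there, steady in the gripper and touching nothing else. Leave the other two boards, the white tube, the meter and the screwdriver where they are, and do not knock the camera.

Things in the scene. Friction and masses are not known exactly. Their poses are not given: they have to be found in the camera images.
- node_board: Green board to show, upright in a rack slot: 4 mm thick (x), 100 wide (y), 80 high (z). TWO grey battery cells on its +x side: 20 mm dia, 60 long, lying along y one above the other, 3 to 46 mm above the lower edge, reaching x = 22 mm. Origin: middle of the lower edge; +x out of the cell side, +z up. About 0.13 kg.
- board_grip (a point): Centre of the grey grip bar on the two-cell board's top edge, 79 mm above its lower edge; axes as node_board. The bar is 10 mm thick (x), 60 long (y), 18 high: pinch it across its thickness from above.
- board_centre (a point): Centre of the board panel, on its mid-plane 40 mm above the lower edge (a point of node_board, with the same axes).
- spare_a: Board of the same size and grip bar with only ONE battery cell. Leave in the rack. Origin and axes as node_board.
- spare_b: Board of the same size and grip bar with one flat rectangular grey can (45 x 32 x 8 mm) and no cells. Leave in the rack. Origin and axes as node_board.
- rack: Card rack fixed to the bench: grey base 220 (x) x 128 (y) x 12 mm, a wall up to 57 mm high along each long side. Slots at x = -80, 0, +80 mm hold the boards loosely by their side edges (lean up to 3 degrees), standing on the base, component sides to the rack's +x, any board in any slot; they lift straight out. Origin: centre of underside.
- focus (a point): Where board_centre must be held: in the air, 180 mm straight in front of the lens, 165 to 225 mm above the bench. +x points to the lens (rising 20 degrees), y is level, +z up and leaning 20 degrees away from the camera. The board is shown rightly with its axes parallel to these: top leaning 20 degrees away from the camera.
- cam_stand: Inspection camera on a stand fixed to the bench. Origin: on the bench, straight below focus. 244 mm to +x of it stands a post (20 mm dia, 430 high, base 90 x 150 x 15). The camera on it (height varies by 60 mm) looks to -x, roughly at the robot, and 20 degrees down; front of its black lens tube (36 mm dia, 64 mm white ring light) 169 mm to +x and 62 mm above focus.
- pvc_tube: White plastic pipe, 60 mm dia, 120 mm high, standing. Leave alone. Origin: centre of its foot.
- meter: Black hand multimeter lying flat, 75 x 150 x 34 mm. Leave alone. Origin: centre of its underside.
- driver: Screwdriver lying on the bench. Leave alone.
Mind the look-alikes: they are no part of the job. What is shaped like the node_board but yellow is not meant.

How it is judged (in metres and radians):
On the way:
1. the two-cell board is lifted clear of the rack in the gripper (z of node_board in the frame of rack above 0.065 m and contact force between node_board and the fingers above 0.5 N and contact force between node_board and rack below 0.1 N), for 0.2 s.
At the end, for the whole second after the job is handed in: The two-cell board hangs in the fingers alone, clear of all else, its centre within 25 mm of the focus point, cell side square to the lens and right way up, long edges level (each within 0.2 rad), moving under 20 mm/s (distance between board_centre and focus below 0.025 m and angle between the x axis of node_board and the x axis of focus, either way round below 0.2 rad and angle between the y axis of node_board and the y axis of focus, either way round below 0.2 rad and angle between node_board's own x axis and vertical below 1.5 rad and angle between node_board's own z axis and vertical below 0.8 rad and height (world z) of node_board above 0.09 m and contact force between node_board and the fingers above 0.5 N and contact force between node_board and rack below 0.1 N and contact force between node_board and cam_stand below 0.1 N and contact force between node_board and spare_a below 0.1 N and contact force between node_board and spare_b below 0.1 N and contact force between node_board and pvc_tube below 0.1 N and contact force between node_board and meter below 0.1 N and linear speed of node_board below 0.02 m/s and angular speed of node_board below 0.15 rad/s); the arm keeps its last pose, push and grip.
It fails at once if another board in the rack is disturbed (moved over 20 mm) (distance of any of spare_a, spare_b from where it was at the start of the episode above 0.02 m).
It fails at once if the tube, meter or screwdriver is moved over 20 mm (distance of any of pvc_tube, meter, driver from where it was at the start of the episode above 0.02 m).
It fails at once if the camera is knocked (over 3 N, or its line of sight shifted over 8 mm) (contact force between cam_stand and anything else above 3 N or distance of focus from where it was at the start of the episode above 0.008 m).
It also fails if it takes over 32 s, if anything falls off the work surface, if the arm or the gripper's body presses on something with over 40 N, if the wrist force passes 120 N, or if a joint passes its speed limit or range.

## Working session

There is one attempt and no reset: what is moved stays moved. The work goes in short steps, Python scripts to look and compute and a tool call to move; the robot and the scene stay as the last step left them, time stands still between calls to the robot, and variables do not carry over. Pictures are saved under pics/ and viewed, at most 10 in all, crops included, and the job is handed in when it is done.

Besides the shell and the picture viewer there is one more tool, called after "Call:" by a JSON object that holds its "method" and its "body", one argument or row to a line. step_arm: Moves the arm, as the interface text tells. Scaled input: -1 to 1 covers 0.4 m each way for a shift and 45 degrees each way for a turn. Its arguments: {"type":"object","properties":{"rows":{"type":"array","items":{"type":"array","items":{"type":"number","minimum":-1,"maximum":1}}},"squeeze":{"type":"number"}},"required":["rows"]}

```bash
mkdir -p pics; python3 - <<'E'
from station import bot, viewer
import cv2, pickle
for n in("side","top"):
    f=viewer.grab_frame(n); pickle.dump(f,open(f"pics/{n}0.pkl","wb"))
    cv2.imwrite(f"pics/{n}0.png",f["pixels"][:,:,::-1])
    print(n,f["fovy"],f["cx"],f["cy"],f["dist"],f["extrinsics"])
s=bot.observe();print(s)
E
```

```text
side 56.38838306161999 317.76232356282105 237.208722136331 [-0.0734719  0.         0.         0.         0.       ] [[ 8.94210064e-01  2.88643191e-01 -3.42160007e-01  5.96593751e+01]
 [-4.47576412e-01  5.90124725e-01 -6.71884041e-01 -8.50284599e+02]
 [ 7.98232644e-03  7.53948219e-01  6.56885352e-01  9.33606736e+02]
 [ 0.00000000e+00  0.00000000e+00  0.00000000e+00  1.00000000e+00]]
top 54.63353258832088 319.9600309081836 234.0443529023311 [0.0407145 0.        0.        0.        0.       ] [[ 6.59015229e-03  9.88300372e-01 -1.52377641e-01  3.50525926e+02]
 [-9.99858277e-01  4.15169951e-03 -1.63153343e-02 -1.39627413e+01]
 [-1.54918248e-02  1.52463566e-01  9.88187667e-01  1.20142140e+03]
 [ 0.00000000e+00  0.00000000e+00  0.00000000e+00  1.00000000e+00]]
{'time_s': 0.1, 'q': array([ 9.96209623e-01,  2.59260746e-01,  1.53597769e+00,  3.15259018e-06,
        1.34801537e+00, -2.02802130e-01]), 'qvel': array([-8.02069293e-04, -9.04302431e-04, -1.90247954e-03,  3.12257896e-04,
       -2.31387225e-04,  7.01578732e-05]), 'tau': array([ 2.84611931e-03, -4.46970499e+01, -2.91248292e+01, -3.22694050e-04,
        6.20145322e-03,  1.44164215e-05]), 'eef_pos': array([199.51489045, 512.02110352, 230.5612571 ]), 'eef_rot': array([[-9.31680125e-01,  3.63278577e-01, -9.05393230e-04],
       [ 3.63279549e-01,  9.31679145e-01, -1.39272240e-03],
       [ 3.37589778e-04, -1.62648262e-03, -9.99998620e-01]]), 'wrist_force': array([-0.67622419,  0.62076498, -0.29380925]), 'torque': array([4.33275613e-03, 1.28974425e-02, 7.18394387e-06]), 'grasp_force': 0.0, 'grip_width': 0.9992981862954566}
```

View pics/side0.png

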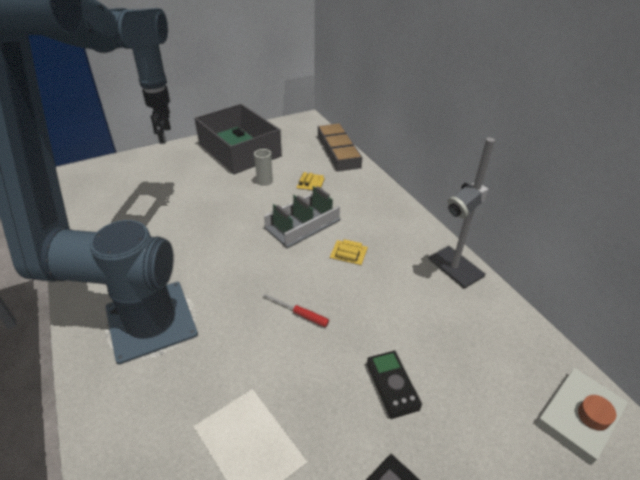

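View pics/top0.png

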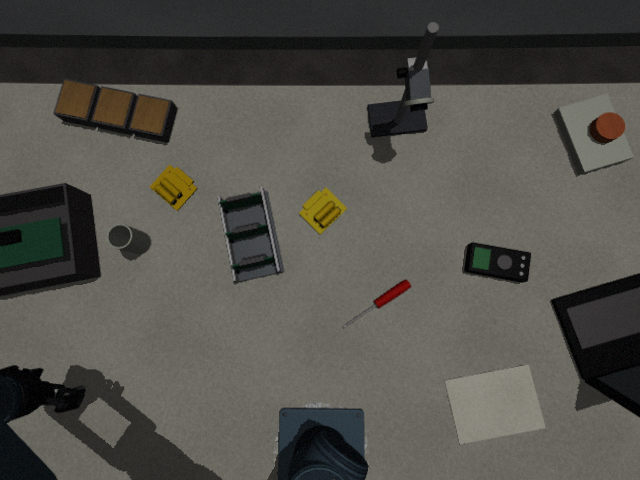

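The side view shows the rack at about (302,215) with three green boards, the camera head at (460,205) and its base at (457,267). In the top view the rack is at (250,235) and the camera base at (397,118). Next I'll zoom in on both.

```bash
python3 - <<'E'
import cv2, numpy as np
s=cv2.imread("pics/side0.png");t=cv2.imread("pics/top0.png")
k=dict(interpolation=cv2.INTER_CUBIC)
a=cv2.resize(s[180:255,255:355],(800,600),**k)
a=cv2.convertScaleAbs(a,alpha=1.5)
b=cv2.resize(t[180:290,205:295],(490,600),**k); b=cv2.convertScaleAbs(b,alpha=2.2)
cv2.imwrite("pics/a1.png",a)
c=cv2.convertScaleAbs(cv2.resize(s[130:290,420:500],(300,600),**k),alpha=1.5)
cv2.imwrite("pics/b1.png",np.hstack([b,c]))
E
```

```text
(no output)
```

View pics/a1.png

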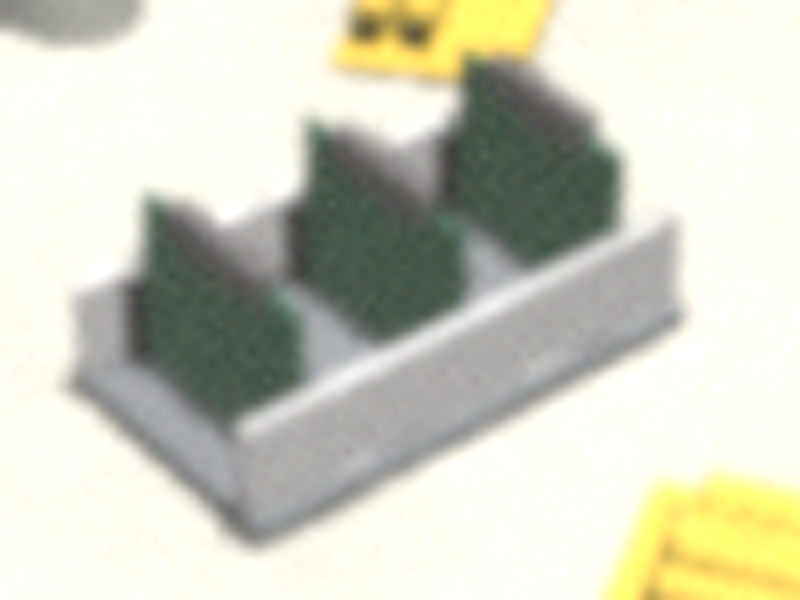

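View pics/b1.png

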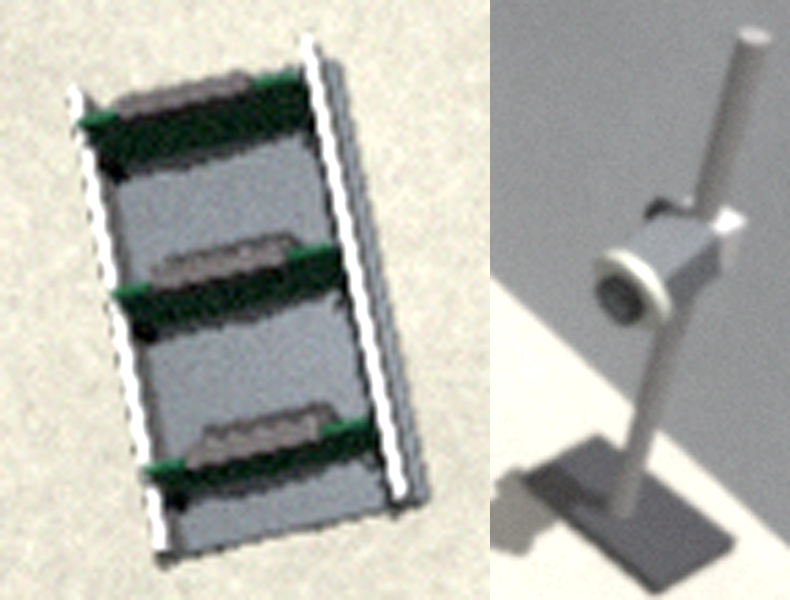

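The component sides face away from both views, so the boards have to be told apart by small slivers. I'll average several frames and fit the rack and the stand.

```bash
cat > h.py <<'E'
import numpy as np, cv2, pickle
def cam(n): return pickle.load(open(f"pics/{n}0.pkl","rb"))
def proj(f,P):
    E=f["extrinsics"]; R=E[:3,:3]; t=E[:3,3]
    p=(np.atleast_2d(P)-t)@R; p=p*[1,-1,-1]
    F=240/np.tan(np.radians(f["fovy"]/2))
    K=np.array([[F,0,f["cx"]],[0,F,f["cy"]],[0,0,1.]])
    return cv2.projectPoints(p.reshape(-1,1,3),np.zeros(3),np.zeros(3),K,np.array(f["dist"],float))[0][:,0]
def Rz(a): c,s=np.cos(a),np.sin(a); return np.array([[c,-s,0],[s,c,0],[0,0,1]])
S,T=cam("side"),cam("top")
E
python3 - <<'E'
from h import *
from station import viewer
from scipy.optimize import least_squares
k=dict(interpolation=cv2.INTER_CUBIC)
for n in("side","top"):
    fr=[viewer.grab_frame(n)["pixels"].astype(float) for _ in range(12)]
    print(n,"noise",np.std([x[240,300,1] for x in fr]))
    cv2.imwrite(f"pics/{n}avg.png",np.mean(fr,0)[:,:,::-1]); np.save(f"pics/{n}avg.npy",np.mean(fr,0))
A=lambda u,v:(255+u/8,180+v/8)
B=lambda u,v:(205+u/5.444,180+v/5.4545)
C=lambda u,v:(420+(u-490)/3.75,130+v/3.75)
obs=[(S,(-110,-64,0),A(255,545)),(S,(110,-64,0),A(682,318)),(S,(-110,64,0),A(70,385)),
 (T,(-110,64,6),B(163,562)),(T,(-110,-64,6),B(428,502)),
 (T,(-110,62,57),B(160,548)),(T,(110,62,57),B(75,90)),(T,(-110,-62,57),B(402,497)),(T,(110,-62,57),B(310,40))]
def res(p): return np.concatenate([proj(f,Rz(p[2])@np.array(P,float)+[p[0],p[1],0])[0]-uv for f,P,uv in obs])
r=least_squares(res,[600,150,.2],x_scale=[100,100,.1],loss="soft_l1");print("rack",r.x,res(r.x).round(1))
np.save("rack.npy",r.x)
ob2=[(S,(244,0,15),0,C(622,512)),(S,(244,0,430),0,C(755,37)),(T,(244,0,430),0,(433,27)),
 (S,(169,0,62),1,C(626,294))]
bc=[(S,C(600,437)),(S,C(735,543)),(S,C(655,592)),(S,C(522,475))]
bx=[(289,75,15),(289,-75,15),(199,-75,15),(199,75,15)]
def res2(p):
    o=[proj(f,Rz(p[2])@(np.array(P,float)+[0,0,p[3]*z])+[p[0],p[1],0])[0]-uv for f,P,z,uv in ob2]
    o+=[proj(f,Rz(p[2])@(np.array(P,float)+[p[4],0,0])+[p[0],p[1],0])[0]-uv for (f,uv),P in zip(bc,bx)]
    return np.concatenate(o+[[p[4]/20]])
r2=least_squares(res2,[650,-150,0,195,0],x_scale=[100,100,.1,100,10],loss="soft_l1");print("stand",r2.x,res2(r2.x).round(1))
np.save("stand.npy",r2.x)
# overlays of hypothetical cells on averaged pics
M=Rz(r.x[2])
def cell(z,x0):
    th=np.linspace(0,2*np.pi,17); L=[]
    for y in(-30,30): L.append(np.c_[x0+12+10*np.cos(th),0*th+y,z+12+10*np.sin(th)])
    return L
for n,f,(u0,v0,w,h),(W,H) in(("side",S,(255,175,100,75),(800,600)),("top",T,(210,180,80,110),(436,600))):
    im=cv2.imread(f"pics/{n}avg.png")[v0:v0+h,u0:u0+w]
    im=cv2.convertScaleAbs(cv2.resize(im,(W,H),**k),alpha=1.5 if n=="side" else 2.6)
    o=im.copy(); sc=W/w
    for x0 in(-80,0,80):
        for P in cell(36,x0)+cell(13,x0)+[np.array([[x0,-50,12],[x0,50,12],[x0,50,92],[x0,-50,92],[x0,-50,12]],float)]:
            q=((proj(f,P@M.T+[r.x[0],r.x[1],0])-[u0,v0]+.5)*sc).astype(int)
            cv2.polylines(o,[q],False,(0,0,255),1)
    cv2.imwrite(f"pics/{n}ov.png",o); cv2.imwrite(f"pics/{n}cr.png",im)
a,b=[cv2.imread(f"pics/top{x}.png")[:,:390] for x in("cr","ov")]
cv2.imwrite("pics/top2.png",np.hstack([a,b]))
a,b=[cv2.resize(cv2.imread(f"pics/side{x}.png")[:,:],(800,600))[60:360] if 0 else cv2.imread(f"pics/side{x}.png")[60:460,60:700] for x in("cr","ov")]
cv2.imwrite("pics/side2.png",np.vstack([cv2.resize(a,(480,300)),cv2.resize(b,(480,300))]))
E
```

```text
side noise 1.1636866703140785
top noise 1.8856180831641267
rack [5.28768248e+02 1.85330729e+02 2.24510377e-01] [-0.2  0.6 -0.2  0.8 -0.5 -0.1 -0.1 -0.2  0.1 -0.1 -2.8  1.2 -3.6 -0.1
  2.1 -0.5  1.4 -1.4]
stand [ 6.00365973e+02 -2.29995485e+02  1.08606944e-01  1.97044479e+02
  4.20322062e+00] [-0.1 -0.5  0.8  0.   2.2 -0.2 -1.9 -0.2 -0.6 -0.9  0.5  0.2  0.2 -0.3
 -1.2 -0.3  0.2][ WARN:0@9.806] global loadsave.cpp:1063 imwrite_ Unsupported depth image for selected encoder is fallbacked to CV_8U.
```

View pics/top2.png

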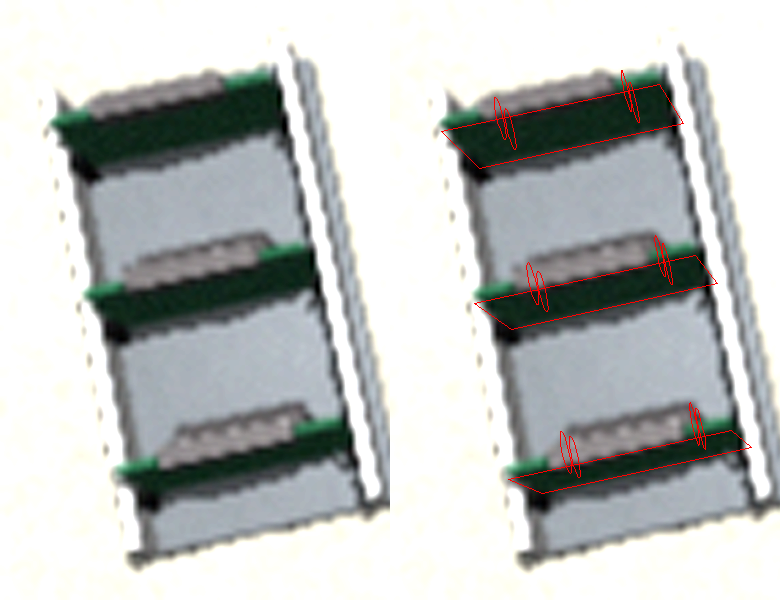

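View pics/side2.png

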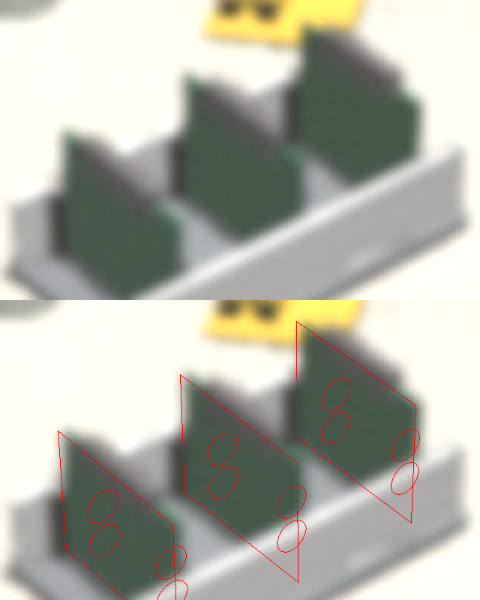

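The averaged top view suggests something sticking out behind the bars in the nearest slot (about 185–305, 405–435) and perhaps in the middle one. The side view matches the rack fit well. I'll fit each board's top edge, then compare predicted bar and cell outlines per slot.

```bash
python3 - <<'E'
from h import *
from scipy.optimize import least_squares
k=dict(interpolation=cv2.INTER_CUBIC)
sp=[((68,133),(182,222)),((188,76),(303,160)),((308,26),(418,105))]
tp=[((122,472),(350,425)),((90,295),(314,245)),((56,122),(274,72))]
a=np.load("pics/topavg.npy"); rows=[]; B=[]
for s,t in zip(sp,tp):
    su=np.array(s)/6+[262.5,182.5]; tu=np.array(t)/5.4545+[210,180]
    def res(p):
        P=np.array([[0,50,92],[0,-50,92]],float)@Rz(p[2]).T+[p[0],p[1],0]
        return np.concatenate([(proj(S,P)-su).ravel(),(proj(T,P)-tu).ravel()])
    r=least_squares(res,[530,185,.22],x_scale=[100,100,.1]);p=r.x;B.append(p);print(p.round(3),r.fun.round(1))
    f=lambda P:proj(T,np.array(P,float)@Rz(p[2]).T+[p[0],p[1],12])
    c=f([[0,0,88]])[0].astype(int)-[25,16]
    im=a[c[1]:c[1]+25,c[0]:c[0]+50,::-1]
    im=cv2.resize(np.clip(im*3,0,255).astype(np.uint8),(400,200),**k); o=im.copy()
    d=lambda P,col:cv2.polylines(o,[((f(P)-c+.5)*8).astype(int)],True,col,1)
    d([[5,-30,88],[5,30,88],[-5,30,88],[-5,-30,88]],(0,255,255)); d([[-5,30,70],[-5,-30,70],[-5,-30,88],[-5,30,88]],(0,255,255))
    for z,col in((36,(0,0,255)),(13,(255,0,0)),(24,(255,0,255))):
        d([[22,-30,z],[22,30,z]],col)
    rows.append(np.hstack([im,o]))
np.save("boards.npy",B)
cv2.imwrite("pics/slots.png",np.vstack(rows))
E
```

```text
[4.53742e+02 1.63271e+02 2.16000e-01] [-0.7 -0.4 -0.6  0.5  0.6 -0.4 -0.2 -0.5]
[5.32110e+02 1.81153e+02 2.26000e-01] [-0.3 -0.3  0.2  0.4  0.3 -0.1 -0.3  0.1]
[6.10479e+02 1.99475e+02 2.21000e-01] [-0.8 -1.   0.6 -0.1  0.2 -0.2  0.3  0.4]
```

View pics/slots.png

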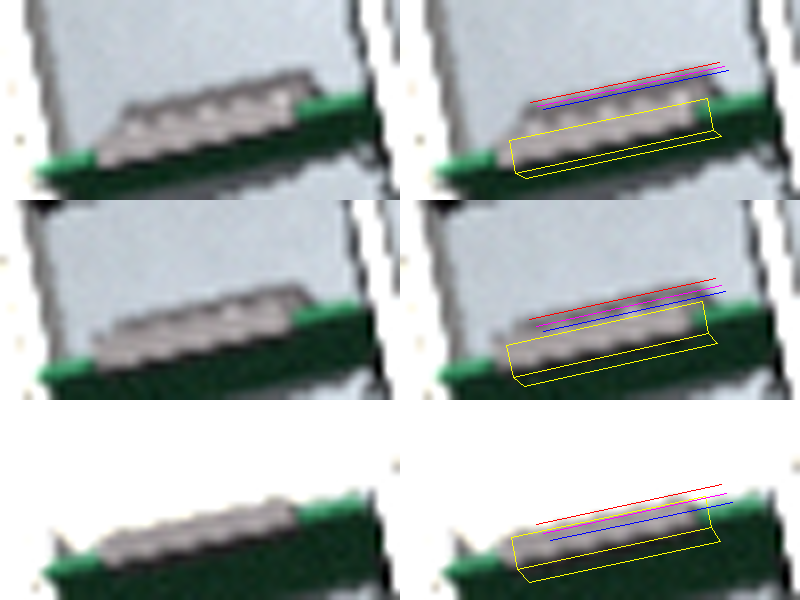

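The far slot shows only a bar, with nothing protruding, so it holds the flat-can board. The near and middle slots both show a cell behind the bar, at apparently different heights. I'll fit a rendered model with the cell height left free.

```bash
cat > fit.py <<'E'
from h import *
from scipy.optimize import minimize
a=np.load("pics/topavg.npy")[:,:,::-1]
B=np.load("boards.npy"); s=6
def Ry(t): c,q=np.cos(t),np.sin(t); return np.array([[c,0,q],[0,1,0],[-q,0,c]])
def setup(i):
    c=proj(T,[[B[i][0],B[i][1],95]])[0].astype(int)-[24,16]; return c,a[c[1]:c[1]+30,c[0]:c[0]+46]
def render(i,p,cells,c,shape):
    h,w=shape; lab=np.zeros((h*s,w*s),np.uint8)
    M=Rz(p[2])@Ry(p[3])
    f=lambda P:((proj(T,np.array(P,float)@M.T+[p[0],p[1],12])-c+.5)*s*16).round().astype(np.int32)
    def hull(P,l): cv2.fillConvexPoly(lab,cv2.convexHull(f(P)),l,shift=4)
    box=lambda x0,x1,y0,y1,z0,z1:[[x,y,z] for x in(x0,x1) for y in(y0,y1) for z in(z0,z1)]
    for z in sorted(cells):
        cy=lambda th:[[12+10*np.cos(t),y,z+10*np.sin(t)] for t in th for y in(-30,30)]
        hull(cy(np.linspace(0,2*np.pi,33)),1); hull(cy(np.linspace(-1,.5,9)),2)
    hull(box(-2,2,-50,50,0,80),3); hull(box(-2,2,-50,50,80,80),4)
    hull(box(-5,5,-30,30,70,88),5); hull(box(-5,5,-30,30,88,88),6)
    X=np.stack([cv2.GaussianBlur((lab==k).astype(np.float32),(0,0),s*.5).reshape(h,s,w,s).mean((1,3)) for k in range(7)],-1)
    return X
def cost(p,i,cells,c,im,reg=True):
    X=render(i,p,cells,c,im.shape[:2]); 
    q=proj(T,np.array([[-28,0,12+20],[40,0,0+12]])@Rz(p[2]).T+[p[0],p[1],0])
    # mask: the strip near the bar/cell only
    g=np.array([[-12,-40,80],[-12,40,80],[34,40,30],[34,-40,30]],float)@Rz(B[i][2]).T+[B[i][0],B[i][1],12]
    m=np.zeros(im.shape[:2],np.uint8); cv2.fillConvexPoly(m,(proj(T,g)-c).round().astype(int),1)
    A=X[m>0]; Y=im[m>0]
    A=np.vstack([A,1e-2*np.eye(7)]); Y=np.vstack([Y,np.zeros((7,3))])
    w=np.linalg.lstsq(A,Y,rcond=None)[0]
    return ((A@w-Y)**2).mean()+ (.3*((p[3]/.04)**2) if reg else 0)
if __name__=="__main__":
    for i in range(3):
        c,im=setup(i)
        for cells in([],[13],[20],[24],[28],[36],[13,36]):
            best=None
            for l0 in(-.03,.03):
                p0=np.r_[B[i],l0]-[3,-3,0,0]
                sim=np.vstack([p0]+[p0+d for d in np.diag([5,5,.03,.04])])
                r=minimize(cost,p0,args=(i,cells,c,im),method="Nelder-Mead",options=dict(initial_simplex=sim,maxiter=150))
                if best is None or r.fun<best.fun: best=r
            print(i,cells,round(best.fun,2),best.x.round(3),flush=True)
E
python3 fit.py
```

```text
0 [] 56.38 [4.50311e+02 1.68132e+02 2.17000e-01 1.18000e-01]
0 [13] 27.96 [4.50903e+02 1.68913e+02 2.23000e-01 7.90000e-02]
0 [20] 21.27 [4.51589e+02 1.67441e+02 2.27000e-01 5.50000e-02]
0 [24] 17.14 [4.51300e+02 1.67365e+02 2.23000e-01 5.80000e-02]
0 [28] 14.45 [4.51191e+02 1.66968e+02 2.24000e-01 5.80000e-02]
0 [36] 15.31 [4.50790e+02 1.66458e+02 2.23000e-01 6.00000e-02]
0 [13, 36] 13.54 [4.50748e+02 1.67001e+02 2.22000e-01 6.00000e-02]
1 [] 30.64 [5.32530e+02 1.86105e+02 2.12000e-01 6.70000e-02]
1 [13] 23.34 [5.33882e+02 1.84648e+02 2.35000e-01 1.60000e-02]
1 [20] 9.59 [5.32689e+02 1.86750e+02 2.10000e-01 1.70000e-02]
1 [24] 8.91 [5.32867e+02 1.86457e+02 2.20000e-01 1.10000e-02]
1 [28] 7.48 [5.32240e+02 1.86054e+02 2.20000e-01 2.10000e-02]
1 [36] 7.32 [5.30089e+02 1.85096e+02 2.16000e-01 4.50000e-02]
1 [13, 36] 6.65 [5.30064e+02 1.85313e+02 2.17000e-01 4.40000e-02]
2 [] 13.29 [ 6.12560e+02  2.04395e+02  2.18000e-01 -1.00000e-02]
2 [13] 10.96 [ 6.12446e+02  2.04375e+02  2.18000e-01 -1.00000e-02]
2 [20] 11.55 [ 6.12588e+02  2.05307e+02  2.17000e-01 -1.10000e-02]
2 [24] 11.35 [ 6.15840e+02  2.06071e+02  2.23000e-01 -4.90000e-02]
2 [28] 11.88 [6.08710e+02 2.03967e+02 2.26000e-01 3.40000e-02]
2 [36] 11.17 [ 6.12163e+02  2.04848e+02  2.28000e-01 -5.00000e-03]
2 [13, 36] 11.29 [ 6.11726e+02  2.04778e+02  2.27000e-01 -0.00000e+00]
```

The two remaining slots can't be separated reliably by eye. I'll lift each board about 10 mm and weigh it.

```bash
cat >> h.py <<'E'
from scipy.spatial.transform import Rotation as Ro
def toolR(yaw,tilt=0):
    yb=np.array([-np.sin(yaw),np.cos(yaw),0]); xb=np.array([np.cos(yaw)*np.cos(tilt),np.sin(yaw)*np.cos(tilt),np.sin(tilt)]); zb=np.cross(xb,yb)
    return np.c_[np.cross(xb,-zb),xb,-zb]   # tool y=board x, tool z=-board z
def nxt(s,pos,R):
    M=s["eef_rot"]; d=M.T@(np.array(pos)-s["eef_pos"])/400
    w=Ro.from_matrix(M.T@R).as_rotvec()/np.radians(45)
    print("t",round(s["time_s"],2),"shift",d.round(3),"turn",w.round(3))
E
python3 - <<'E'
from h import *
from station import bot
s=bot.observe(); nxt(s,(534,186,190),toolR(.219)); print(s["wrist_force"],s["q"])
E
```

```text
t 1.3 shift [-1.075 -0.457  0.103] turn [-0.     0.     1.248]
[-0.36237458  0.56705084 -1.03027255] [ 9.96158181e-01  2.58621100e-01  1.53499295e+00 -1.02855340e-05
  1.34800253e+00 -2.02773037e-01]
```

Call:
{"method": "step_arm", "body": {
  "rows": [
    [-0.15,-0.06,0.0,0,0,0.2,0.6],
    [-0.3,-0.12,0.02,0,0,0.4,0.6],
    [-0.45,-0.19,0.04,0,0,0.6,0.6],
    [-0.58,-0.25,0.05,0,0,0.8,0.6],
    [-0.7,-0.3,0.06,0,0,0.95,0.6]
  ],
  "squeeze": 30
}}

```text
time_s: 1.92
eef_pos: [418.4, 297.2, 207.3]
eef_rot: [[-0.433, 0.901, 0.0], [0.901, 0.433, 0.0], [-0.0, 0.0, -1.0]]
wrist_force: [0.5, 0.6, -0.1]
grip_width: 0.601
grasp_force: 0.0
```

```bash
python3 - <<'E'
from h import *
from station import bot
s=bot.observe(); nxt(s,(534,186,190),toolR(.219)); print(s["wrist_force"],s["eef_pos"],s["grip_width"])
E
```

```text
t 1.93 shift [-0.376  0.14   0.043] turn [ 0.001 -0.     0.292]
[ 0.54364454  0.59792261 -0.10511415] [418.35073485 297.19970756 207.33122066] 0.6005646488781389
```

Call:
{"method": "step_arm", "body": {
  "rows": [
    [-0.14,0.05,0.02,0,0,0.15,0.5],
    [-0.27,0.1,0.04,0,0,0.29,0.5],
    [-0.376,0.14,0.043,0,0,0.292,0.5],
    [-0.376,0.14,0.043,0,0,0.292,0.5]
  ]
}}

```text
time_s: 2.42
eef_pos: [535.5, 185.6, 189.6]
eef_rot: [[-0.218, 0.976, 0.0], [0.976, 0.218, -0.001], [-0.001, 0.0, -1.0]]
wrist_force: [-0.5, -0.1, 0.3]
grip_width: 0.503
grasp_force: 0.0
```

```bash
python3 - <<'E'
from h import *
from station import bot, viewer
s=bot.observe(); nxt(s,(534,186,72),toolR(.219)); print(s["eef_pos"],s["q"])
W=[]
for i in range(10):
    f=viewer.grab_frame("top"if i%2 else "side"); W.append(bot.observe()["wrist_force"])
    if i<2: cv2.imwrite(f"pics/c{i}.png",f["pixels"][:,:,::-1])
print(np.mean(W,0),np.std(W,0))
t=cv2.imread("pics/c1.png")[150:300,180:300];q=cv2.imread("pics/c0.png")[130:280,230:350]
cv2.imwrite("pics/app.png",cv2.convertScaleAbs(np.hstack([cv2.resize(t,(400,500)),cv2.resize(q,(400,500))]),alpha=1.7))
E
```

```text
t 2.42 shift [ 0.002 -0.003  0.294] turn [0.    0.001 0.   ]
[535.47864999 185.56092428 189.61797554] [ 1.37233982e-01  3.18937132e-01  1.55689904e+00 -7.07802408e-04
  1.26545704e+00 -8.18353357e-02]
[0.1526104  0.18742667 0.01351983] [0.61161527 0.57127651 0.34876512]
```

View pics/app.png

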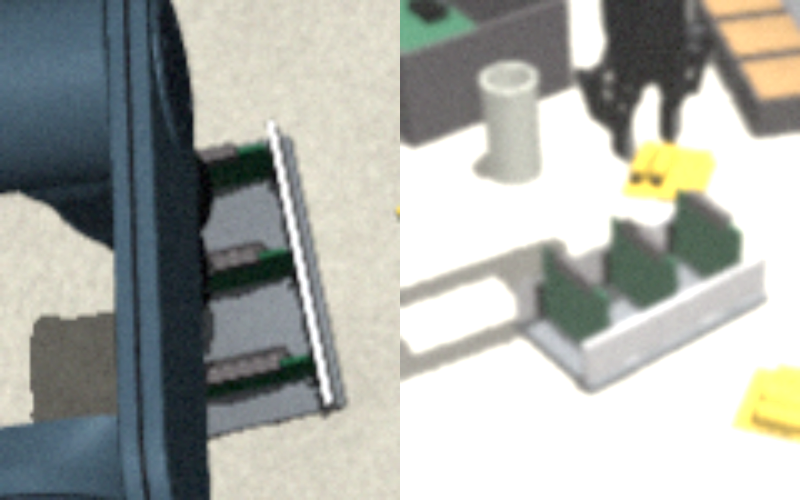

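The side view shows the open fingers directly above the middle of the rack, with nothing disturbed. Next I'll descend onto the middle bar, close and weigh.

Call:
{"method": "step_arm", "body": {
  "rows": [
    [0.002,-0.003,0.1,0,0,0,0.5],
    [0.002,-0.003,0.2,0,0,0,0.5],
    [0.002,-0.003,0.26,0,0,0,0.5],
    [0.002,-0.003,0.294,0,0,0,0.5],
    [0.002,-0.003,0.294,0,0,0,0.0]
  ]
}}

```text
time_s: 3.55
eef_pos: [531.4, 188.8, 72.0]
eef_rot: [[-0.222, 0.975, -0.001], [0.975, 0.222, -0.0], [0.0, -0.001, -1.0]]
wrist_force: [0.4, 0.3, 0.7]
grip_width: 0.301
grasp_force: 0.0
```

Call:
{"method": "step_arm", "body": {
  "rows": [
    [0,0,0,0,0,0,0],
    [0,0,0,0,0,0,0],
    [0,0,0,0,0,0,0],
    [0,0,0,0,0,0,0]
  ]
}}

```text
time_s: 4.05
eef_pos: [531.8, 188.7, 73.5]
eef_rot: [[-0.222, 0.975, 0.0], [0.975, 0.222, 0.0], [-0.0, 0.0, -1.0]]
wrist_force: [-4.3, -0.4, 6.4]
grip_width: 0.113
grasp_force: 30.6
```

Call:
{"method": "step_arm", "body": {
  "rows": [
    [0,0,-0.012,0,0,0,0],
    [0,0,-0.03,0,0,0,0],
    [0,0,-0.03,0,0,0,0]
  ]
}}

```text
time_s: 4.42
eef_pos: [531.8, 188.7, 85.1]
eef_rot: [[-0.222, 0.975, 0.0], [0.975, 0.222, -0.0], [-0.0, 0.0, -1.0]]
wrist_force: [-3.4, 0.2, -1.0]
grip_width: 0.114
grasp_force: 31.0
```

```bash
cat > w.py <<'E'
from h import *
from station import bot, viewer
W=[];Q=[]
for i in range(16):
    viewer.grab_frame("top"); s=bot.observe(); W.append(s["wrist_force"]);Q.append(s["torque"])
print(np.mean(W,0).round(3),np.std(W,0).round(2),np.mean(Q,0).round(4),np.std(Q,0).round(4),s["time_s"],s["eef_pos"])
E
python3 w.py
```

```text
[-3.478 -0.706 -0.334] [0.47 0.38 0.33] [-0.151   0.6656  0.0311] [0.0237 0.0489 0.0321] 5.225 [531.78091294 188.66063725  84.42996318]
```

The side force of 3.5 N shows the board bearing on its slot. I'll ease the tool in that direction and weigh again.

Call:
{"method": "step_arm", "body": {
  "rows": [
    [0,-0.003,0,0,0,0,0],
    [0,-0.006,0,0,0,0,0],
    [0,-0.006,0,0,0,0,0]
  ]
}}

```text
time_s: 5.6
eef_pos: [530.2, 188.2, 84.8]
eef_rot: [[-0.222, 0.975, 0.002], [0.975, 0.222, 0.0], [-0.0, 0.002, -1.0]]
wrist_force: [0.1, -0.6, -1.7]
grip_width: 0.107
grasp_force: 29.1
```

```bash
python3 w.py
```

```text
[ 0.155  0.009 -1.525] [0.55 0.51 0.46] [ 0.0018  0.0054 -0.0051] [0.0298 0.0246 0.0351] 6.4 [529.54118594 188.16332626  84.5134154 ]
```

The board now hangs free and weighs 1.53 ± 0.12 N, which fits the heavy two-cell board. For certainty I'll set it back and weigh the near one for comparison.

Call:
{"method": "step_arm", "body": {
  "rows": [
    [0,0,0.015,0,0,0,0],
    [0,0,0.029,0,0,0,0],
    [0,0,0.029,0,0,0,0.5],
    [0,0,0.029,0,0,0,0.5],
    [0,0,0.02,0,0,0,0.5]
  ]
}}

```text
time_s: 7.02
eef_pos: [529.2, 188.1, 76.2]
eef_rot: [[-0.222, 0.975, -0.001], [0.975, 0.222, -0.0], [0.0, -0.001, -1.0]]
wrist_force: [0.2, -0.9, 0.2]
grip_width: 0.499
grasp_force: 0.0
```

Call:
{"method": "step_arm", "body": {
  "rows": [
    [0,0,-0.12,0,0,0,0.5],
    [0,-0.1,-0.12,0,0,0,0.5],
    [0,-0.2,-0.12,0,0,0,0.5],
    [0,-0.2,-0.12,0,0,0,0.5]
  ]
}}

```text
time_s: 7.52
eef_pos: [448.5, 170.1, 124.5]
eef_rot: [[-0.222, 0.975, -0.002], [0.975, 0.222, -0.0], [0.0, -0.002, -1.0]]
wrist_force: [-0.1, -0.0, 0.2]
grip_width: 0.502
grasp_force: 0.0
```

```bash
python3 - <<'E'
from h import *
from station import bot
s=bot.observe(); nxt(s,(451.5,170.5,72),toolR(.222)); print(s["wrist_force"],s["eef_pos"],s["grip_width"])
E
```

```text
t 7.53 shift [-0.001  0.008  0.131] turn [-0.003 -0.     0.002]
[-0.14730704 -0.02436381  0.16466003] [448.4907944  170.13925194 124.52333401] 0.502236326729033
```

Call:
{"method": "step_arm", "body": {
  "rows": [
    [0,0.008,0.07,0,0,0,0.5],
    [0,0.008,0.131,0,0,0,0.4],
    [0,0.008,0.131,0,0,0,0],
    [0,0.008,0.131,0,0,0,0],
    [0,0.008,0.131,0,0,0,0]
  ]
}}

```text
time_s: 8.15
eef_pos: [453.8, 171.0, 72.2]
eef_rot: [[-0.222, 0.975, -0.002], [0.975, 0.222, -0.0], [0.0, -0.002, -1.0]]
wrist_force: [-4.2, -1.4, -3.4]
grip_width: 0.115
grasp_force: 30.3
```

Call:
{"method": "step_arm", "body": {
  "rows": [
    [0,0,0,0,0,0,0],
    [0,0,-0.015,0,0,0,0],
    [0,0,-0.029,0,0,0,0],
    [0,0,-0.029,0,0,0,0]
  ]
}}

```text
time_s: 8.65
eef_pos: [454.8, 171.2, 84.7]
eef_rot: [[-0.222, 0.975, 0.001], [0.975, 0.222, 0.0], [-0.0, 0.001, -1.0]]
wrist_force: [-4.6, -0.3, 2.4]
grip_width: 0.115
grasp_force: 34.9
```

```bash
python3 w.py
```

```text
[-5.639 -1.246  2.104] [0.54 0.36 0.42] [-0.2289  1.1308  0.0255] [0.0311 0.0279 0.0303] 9.45 [454.76664265 171.19096242  84.56398238]
```

Call:
{"method": "step_arm", "body": {
  "rows": [
    [0,-0.005,0,0,0,0,0],
    [0,-0.009,0,0,0,0,0],
    [0,-0.009,0,0,0,0,0]
  ]
}}

```text
time_s: 9.82
eef_pos: [452.5, 170.5, 84.4]
eef_rot: [[-0.222, 0.975, 0.003], [0.975, 0.222, 0.0], [-0.0, 0.003, -1.0]]
wrist_force: [0.0, 0.2, -0.3]
grip_width: 0.11
grasp_force: 29.1
```

```bash
python3 w.py
```

```text
[ 0.18  -0.162 -0.969] [0.54 0.34 0.4 ] [-0.0101 -0.0062  0.0097] [0.0337 0.0241 0.0342] 10.625 [451.14842316 170.35160558  83.70899339]
```

The near board weighs 0.97 N against 1.53 N for the middle one, so the middle board carries the two cells. I'll put this one back and take the middle board.

Call:
{"method": "step_arm", "body": {
  "rows": [
    [0,0,0.015,0,0,0,0],
    [0,0,0.028,0,0,0,0],
    [0,0,0.028,0,0,0,0.5],
    [0,0,0.028,0,0,0,0.5],
    [0,0,0.02,0,0,0,0.5]
  ]
}}

```text
time_s: 11.25
eef_pos: [451.1, 170.3, 75.8]
eef_rot: [[-0.222, 0.975, -0.0], [0.975, 0.222, -0.0], [-0.0, -0.0, -1.0]]
wrist_force: [0.1, 0.5, -0.5]
grip_width: 0.499
grasp_force: 0.0
```

Call:
{"method": "step_arm", "body": {
  "rows": [
    [0,0,-0.12,0,0,0,0.5],
    [0,0.1,-0.12,0,0,0,0.5],
    [0,0.199,-0.12,0,0,0,0.5],
    [0,0.199,-0.12,0,0,0,0.5]
  ]
}}

```text
time_s: 11.75
eef_pos: [531.5, 188.3, 124.2]
eef_rot: [[-0.221, 0.975, 0.003], [0.975, 0.221, 0.0], [-0.0, 0.003, -1.0]]
wrist_force: [-0.6, 0.0, 0.4]
grip_width: 0.503
grasp_force: 0.0
```

```bash
python3 - <<'E'
from h import *
from station import bot
s=bot.observe(); nxt(s,(530,188,72),toolR(.222)); print(s["wrist_force"],s["eef_pos"],s["grip_width"])
E
```

```text
t 11.75 shift [ 0.    -0.004  0.131] turn [0.004 0.    0.002]
[-0.64511832  0.00866748  0.43044277] [531.51211908 188.27075633 124.23029071] 0.5030346843988547
```

Now close on the middle board with a firmer squeeze and lift it straight out.

Call:
{"method": "step_arm", "body": {
  "rows": [
    [0,-0.004,0.07,0,0,0,0.5],
    [0,-0.004,0.131,0,0,0,0.4],
    [0,-0.004,0.131,0,0,0,0],
    [0,-0.004,0.131,0,0,0,0],
    [0,-0.004,0.131,0,0,0,0]
  ],
  "squeeze": 50
}}

```text
time_s: 12.38
eef_pos: [527.6, 187.7, 72.4]
eef_rot: [[-0.222, 0.975, 0.001], [0.975, 0.222, 0.0], [-0.0, 0.001, -1.0]]
wrist_force: [-0.2, 0.4, -2.1]
grip_width: 0.108
grasp_force: 51.3
```

Call:
{"method": "step_arm", "body": {
  "rows": [
    [0,0,0,0,0,0,0],
    [0,-0.005,-0.025,0,0,0,0],
    [0,-0.006,-0.06,0,0,0,0],
    [0,-0.006,-0.13,0,0,0,0],
    [0,-0.006,-0.22,0,0,0,0]
  ]
}}

```text
time_s: 13.0
eef_pos: [523.5, 186.9, 160.4]
eef_rot: [[-0.222, 0.975, -0.003], [0.975, 0.222, -0.0], [0.0, -0.003, -1.0]]
wrist_force: [1.0, 0.4, -1.0]
grip_width: 0.109
grasp_force: 51.2
```

Call:
{"method": "step_arm", "body": {
  "rows": [
    [0,0,-0.12,0,0,0,0],
    [0,0,-0.2,0,0,0,0],
    [0,0,-0.2,0,0,0,0]
  ]
}}

```text
time_s: 13.38
eef_pos: [525.8, 187.3, 243.2]
eef_rot: [[-0.222, 0.975, 0.006], [0.975, 0.222, 0.001], [-0.001, 0.006, -1.0]]
wrist_force: [-0.2, -0.1, -2.0]
grip_width: 0.107
grasp_force: 51.3
```

```bash
python3 - <<'E'
from h import *
from station import bot
s=bot.observe(); p=np.load("stand.npy"); R=toolR(p[2],np.radians(20))
F=np.array([p[0],p[1],p[3]]); P=F-20*R[:,2]; print(F,P)
nxt(s,P-[120,0,-80],R); nxt(s,P,R); print(s["wrist_force"],s["eef_pos"],s["grip_width"],s["q"])
E
```

```text
[ 600.365973   -229.99548531  197.04447931] [ 593.56587337 -230.73694092  215.83833173]
t 13.38 shift [-0.99  -0.358 -0.133] turn [-0.436 -0.025  0.145]
t 13.38 shift [-1.057 -0.067  0.069] turn [-0.436 -0.025  0.145]
[-0.21332564 -0.07267578 -2.00550693] [525.7940967  187.27660918 243.178147  ] 0.10742451440254333 [ 1.42370709e-01  2.61996066e-01  1.50111130e+00 -6.68909403e-05
  1.37258486e+00 -8.12620509e-02]
```

Call:
{"method": "step_arm", "body": {
  "rows": [
    [-0.11,-0.05,-0.02,0,0,0,0],
    [-0.22,-0.1,-0.05,-0.1,0,0.03,0],
    [-0.34,-0.15,-0.08,-0.2,0,0.06,0],
    [-0.46,-0.2,-0.1,-0.3,-0.01,0.09,0],
    [-0.58,-0.25,-0.12,-0.4,-0.02,0.12,0]
  ]
}}

```text
time_s: 14.0
eef_pos: [477.0, -62.0, 286.2]
eef_rot: [[-0.128, 0.943, 0.307], [0.992, 0.122, 0.039], [-0.0, 0.309, -0.951]]
wrist_force: [0.8, 0.1, -2.3]
grip_width: 0.108
grasp_force: 51.2
```

Call:
{"method": "step_arm", "body": {
  "rows": [
    [-0.1,0,0,0,0,0,0],
    [-0.2,0,0,0,0,0,0],
    [-0.3,0,0,0,0,0,0],
    [-0.38,0,0,0,0,0,0]
  ]
}}

```text
time_s: 14.5
eef_pos: [497.0, -212.9, 285.6]
eef_rot: [[-0.127, 0.944, 0.304], [0.992, 0.12, 0.041], [0.002, 0.307, -0.952]]
wrist_force: [1.1, -0.4, -0.5]
grip_width: 0.107
grasp_force: 51.2
```

```bash
cat > g.py <<'E'
from h import *
from station import bot
s=bot.observe(); p=np.load("stand.npy"); R=toolR(p[2],np.radians(20))
F=np.array([p[0],p[1],p[3]]); P=F-20*R[:,2]
nxt(s,P,R); print(s["wrist_force"],s["eef_pos"],s["grip_width"],s["q"])
E
python3 g.py
```

```text
t 14.5 shift [-0.075  0.169  0.238] turn [-0.048 -0.01   0.022]
[ 1.13620334 -0.38775358 -0.51189374] [ 497.00215512 -212.86459949  285.64346757] 0.10691375058317644 [-0.77683244  0.05211319  1.69165692  0.26149931  1.21414862 -0.97310941]
```

Call:
{"method": "step_arm", "body": {
  "rows": [
    [-0.02,0.04,0.06,-0.02,0,0.01,0],
    [-0.04,0.09,0.12,-0.04,-0.01,0.02,0],
    [-0.06,0.13,0.18,-0.048,-0.01,0.022,0],
    [-0.075,0.169,0.238,-0.048,-0.01,0.022,0],
    [-0.075,0.169,0.238,-0.048,-0.01,0.022,0]
  ]
}}

```text
time_s: 15.12
eef_pos: [593.9, -228.4, 214.0]
eef_rot: [[-0.11, 0.935, 0.338], [0.994, 0.103, 0.04], [0.002, 0.34, -0.94]]
wrist_force: [-0.2, -0.1, -2.1]
grip_width: 0.104
grasp_force: 51.2
```

```bash
python3 g.py; python3 - <<'E'
from h import *
from station import viewer
t=viewer.grab_frame("top")["pixels"][:,:,::-1];q=viewer.grab_frame("side")["pixels"][:,:,::-1]
p=np.load("stand.npy");
M=Rz(p[2])@Ro.from_euler("y",-20,degrees=True).as_matrix(); F=np.array([p[0],p[1],p[3]])
out=[]
for f,im in((T,t),(S,q)):
    im=np.ascontiguousarray(im); c=proj(f,F)[0].astype(int); x0,y0=c[0]-60,c[1]-100
    cr=cv2.convertScaleAbs(cv2.resize(im[max(y0,0):max(y0,0)+150,x0:x0+100],(400,600),interpolation=cv2.INTER_CUBIC),alpha=1.6)
    d=lambda P,cl:cv2.polylines(cr,[((proj(f,np.array(P,float)@M.T+F)-[x0,max(y0,0)]+.5)*4).astype(int)],cl,(0,0,255),1)
    d([[0,50,40],[0,-50,40],[0,-50,-40],[0,50,-40]],True); d([[0,0,0],[180,0,0]],False)
    out.append(cr)
cv2.imwrite("pics/fin.png",np.hstack(out))
E
```

```text
t 15.12 shift [-0.006  0.    -0.005] turn [-0.003 -0.004  0.001]
[-0.16346884 -0.07378387 -2.08107426] [ 593.88110539 -228.43134235  214.04866949] 0.10414337637936562 [-0.68216725  0.25700307  1.63451404  0.28962682  1.02228494 -0.91574542]
```

View pics/fin.png

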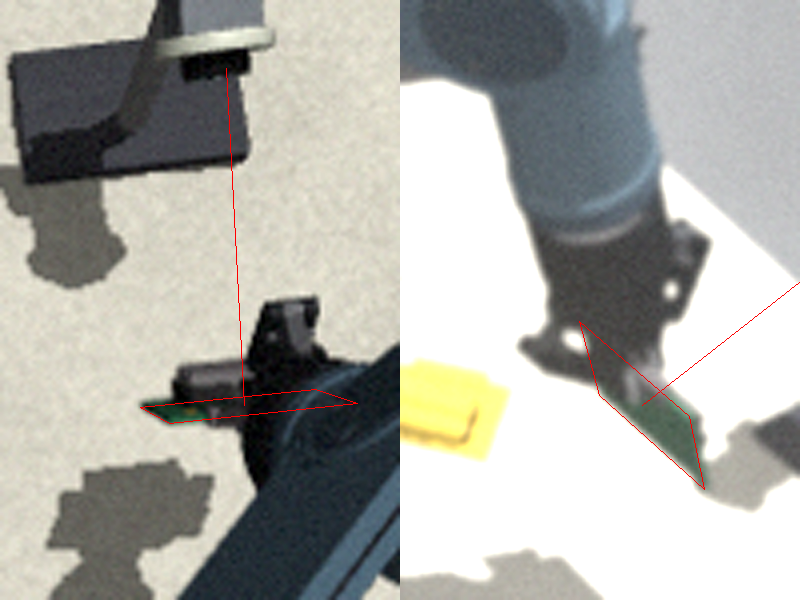

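The board matches the target outline in both views. The line to the lens ends within about 6 mm of the lens tube, and the grip is 51 N. I'll hold briefly and hand in.

Call:
{"method": "step_arm", "body": {
  "rows": [
    [0,0,0,0,0,0,0],
    [0,0,0,0,0,0,0],
    [0,0,0,0,0,0,0],
    [0,0,0,0,0,0,0]
  ]
}}

```text
time_s: 15.72
eef_pos: [595.0, -229.9, 218.2]
eef_rot: [[-0.109, 0.933, 0.343], [0.994, 0.103, 0.035], [-0.003, 0.345, -0.939]]
wrist_force: [-0.5, 0.1, -1.3]
grip_width: 0.111
grasp_force: 51.2
```

```bash
python3 g.py; python3 -c "
from station import bot
print(bot.close_job())"
```

```text
t 15.72 shift [-0.002 -0.005  0.004] turn [0.004 0.003 0.002]
[-0.52515278  0.13833349 -1.28036662] [ 594.96259512 -229.9273849   218.18692489] 0.11107067379580267 [-0.68308544  0.25237882  1.63180687  0.28997569  1.02184238 -0.91567526]
the job is handed in; nothing more can be done
None
```

I lifted the middle-slot board and handed the job in at 15.7 s, still holding it at the focus point within a few millimetres by my measurements; no verdict came back. Its cells were hidden from both cameras, so I identified it by weight: 1.53 N, against 0.97 N for the one-cell board.

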